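# Set a ceramic mixing tile in its jig and hold it flush

## Robot

A 7-joint arm with a two-finger parallel gripper is mounted at the origin on the work surface. World frame = base frame: x ahead of the robot, y to its left, z up, the work surface at z = 0. Lengths are in m, angles in rad, forces in N, time in s.
With the tool pointing down it reaches from about 0.425 to 0.875 m from the base axis. Payload 4.7 kg.
Tool frame: the origin (TCP) lies at the very end of the fingers, on their centre line; the grasp point (between the pads) lies 19 mm behind it; z points along the fingers, y is the direction in which the jaws open and shut (so a half turn about z gives the same grasp; the last joint's range is limited). The gripper opens to 87 mm and grips with 3 to 60 N. Pads are 19 mm wide; open, the fingers measure 117 mm over their backs; the gripper's body (75 mm by 190 mm) begins 51 mm behind the grasp point.
Start: joints at [-1.228, 0.321, -0.07, 1.45, 0.023, 1.371, -0.057], TCP at [0.21, 0.615, 0.223] pointing down, gripper open.
Joint ranges: [-2.86, 2.86], [-0.3, 2.09], [-1.38, 1.24], [0.06, 2.45], [-1.56, 4.7], [0.09, 2.05], [-2.69, 2.69]. Speed limits (rad/s): [2.57, 2.57, 3.14, 3.14, 3.14, 3.14, 3.14].

## Interface

Orientations are given as a rotation vector (axis times angle).
In Python, from bench import ctrl, get_image, camera_info gives the robot as it stands.
- The arm moves only by the tool carry_out, never from a script. Its argument "commands" is a list of rows, each an object of numbers: "tx", "ty", "tz": the shift along the tool's x, y, z in m; "rx", "ry", "rz": the turn, a rotation vector about the tool's x, y, z in rad; "jaw": the opening, from 0 (shut) to 1 (fully open). In form: [{"tx": .., "ty": .., "tz": .., "rx": .., "ry": .., "rz": .., "jaw": ..}, ...]. A call has 1 to 12 rows; each row is the pose to reach, as a shift and turn from the pose commanded when the call began, along the tool's axes at that moment; what a row does not reach only later rows make up. A row lasts 1/8 s, in which the tool goes at most 62.5 mm and 10.7 degrees, less where a joint would pass 70% of its speed; a pose out of reach is approached as far as the arm can. A call with a gripper value outside its range is refused whole. The fingers move at their own pace and stop on an object; "grip_force" is the grip in N (left out, the last holds). Time passes only in rows, so rows that repeat a pose let the fingers close. It gives the time, the measured TCP pose, the force and the opening at its end, in the units of the state.
- ctrl.get_state(): the state, without advancing time (a new reading comes with each control period).
- get_image(name): name is "scene" or "top"; returns the picture (420x560x3 uint8, red, green, blue); there is no depth.
- camera_info(name): a dict with "intrinsics" (3x3 intrinsics, pixels), "R" (3x3) and "t" (3): a world point X has camera coordinates R X + t. Camera axes: x right, y down, z forward; pixel columns grow to the right and rows downward; lengths in m; the calibration is good to about 2 mm. A picture is of the moment at which its call begins. camera_info takes no time and is no camera call.
- ctrl.close_job(): hands the job in, once; it reports no verdict.
The state is a dict: "time": time; "joint_positions": joint angles; "qd": joint speeds; "joint_torque": joint torques, N m; "position": TCP position; "tool_rot": TCP orientation; "ft_force": force on the tool from outside, world axes, zero at the start; "torque": the same for the moment, N m; "grip_width": opening from 0.0 (shut) to 1.0 (fully open).
Only numpy, scipy, OpenCV 4.12 (cv2) and the standard library are available. Lean on these libraries where they do the work, as an engineer would, in place of code of your own. Each camera call takes 0.05 s, during which the arm holds its last target.

## Task

Swing the orange-knobbed lever off the white tile until its knob is over the orange park spot on the jig plate, then take the yellow spacer from its stand, slide it upright all the way down into the one gap beside the tile that is wide enough, centred along the gap, and let go of it. Then press the tile down with the fingertips, gently (it cracks if it is slammed or pressed with more than about 40 N), until its top is flush with the blue blocks, and finish while still holding it pressed there. Leave the lever parked, the spacer home and everything else on the table where it is.

Things in the scene. Friction and masses are not known exactly. Their poses are not given: they have to be found in the camera images.
- holder: Aluminium jig plate, fixed, yaw within 15 deg. Sizes in mm: 160 (x) by 270 (y), top 15 above the table. Origin on the table below the tile's centre (plate spans x -60..100, y -135..135). At yaw 0 its +x points away from the robot, +y to the robot's left. In a row along y: stop block, gap, tile, gap, stop block; the gaps' flat floor is the plate's top (z 15), open above and at both x ends.
- tile: White ceramic tile with a blue centre dot, 90 (x) by 100 (y) by 12 mm, axes as the jig's. Origin: centre of its TOP face. Moves only vertically, on springs: free, its top is 46 above the table (6 proud of the blocks); flush, 40; dead stop at 39.5. Starts to sink at about 3.5 N, needs about 7.5 N to stay flush; let go, it springs back up.
- block_slim: The narrower of two blue stop blocks, fixed on the plate: 90 (x) by 36 (y) by 25 mm tall, top 40 above the table. Origin: centre of its underside, 83 to the +y or -y side of the jig's origin (varies). The gap between it and the tile is 15 wide; the middle of that gap is 57.5 from the jig's origin along y, on this block's side.
- block_wide: The wider blue stop block, fixed, 90 (x) by 57 (y) by 25 tall, top 40 mm above the table; on the other side of the tile, 83 mm from the jig's origin. Its gap to the tile is only 4.5 wide: too narrow for the spacer. Origin: centre of its underside.
- spacer: Loose yellow upright plastic spacer blade, 60 long (its x), 10 thick (its y), 60 tall, with the lowest 9 mm stepped down to 6 thick; about 50 g. Origin: centre of its underside. At the start it stands upright in the white stand with its foot 8 mm above the table, its top 68 mm. Either way round is the same.
- stand: White slotted stand, fixed, 80 (x) by 50 (y), its two walls 28 tall above the table, slot 14 wide along its x, slot floor 8 mm up; turned by any yaw up to 25 degrees. Origin: centre of underside.
- lever (a joint): Steel hold-down lever, swings level about a vertical hinge at the jig's back. 0 rad: straight over the tile, along the jig's -x; grows as the knob swings to the jig's -y (counter-clockwise from above). 1.57: along -y, knob over the orange spot. Stops at 0 and 2.0. Stays where left; about 1.5 N at the knob moves it. Arm 16 mm wide, 54 to 62 above the table.
- lever_knob (a point): Centre of the top end of the lever's orange upright round knob, 104 mm above the table; the knob is 18 in diameter and 42 tall, 120 mm from the hinge axis.
- lever_hinge (a point): The lever's hinge axis, fixed to the jig 75 mm along the jig's +x from the jig's origin; the point is 62 mm above the table; the hub's top is at 71 mm.
- park_mark (a point): Orange spot, diameter 24, on the plate at x 75, y -120 from the jig's origin: the parked knob stands straight above it.
- carton: White medicine carton with a pale blue band, 55 x 150 x 45 tall; bystander. Origin: centre of underside.
- needle_a: Clear capped needle tube with a blue collar, 100 long x 22; lies on the drape; bystander. Origin: under its middle.
- needle_b: A second clear capped needle tube with a blue collar, 100 long x 22; bystander. Origin: under its middle.
- needle_c: Clear capped needle tube with a yellow collar, 100 long x 22; bystander. Origin: under its middle.
- dish: Small open steel cup, diameter 60, 35 tall; bystander. Origin: centre of underside.
- jar: Small amber jar with white cap, diameter 50, 55 tall; bystander. Origin: centre of underside.

How it is judged:
On the way, in this order (a step that is already met when the one before it is completed fails the run):
1. the lever's knob is over the park spot (value of joint lever between 1.45 and 1.69 rad), for 0.2 s.
2. the spacer is home in the wide gap and let go, the lever still parked (all of step 1 and (y of spacer in the frame of holder between 0.0525 and 0.0625 m or y of spacer in the frame of holder between -0.0625 and -0.0525 m) and horizontal distance between spacer and block_slim below 0.036 m and x of spacer in the frame of holder between -0.02 and 0.02 m and z of spacer in the frame of holder between 0.011 and 0.0185 m and angle between the x axis of spacer and the x axis of holder, either way round below 0.14 rad and angle between spacer's own z axis and vertical below 0.12 rad and contact force between the fingers and spacer below 0.2 N), for 0.2 s.
3. the fingers press the tile flush (z of tile in the frame of holder below 0.0415 m and contact force between the fingers and tile above 3 N), for 0.2 s.
At the end, for the whole second after the job is handed in: Fingers hold the tile down (over 3 N), top at most 1.5 mm above the blocks; lever within 0.12 rad of 1.57; spacer at rest, not touched by the fingers, upright (0.12 rad) in the gap by the slim block: 3.5 mm of its floor, 20 mm of its middle lengthwise, 0.14 rad of its direction (all of step 2 and all of step 3 and linear speed of spacer below 0.02 m/s); the arm keeps its last pose, push and grip.
It fails at once if the tile is pressed with more than 40 N (contact force between anything else and tile above 40 N).
It fails at once if a bystander is moved by more than 30 mm or tipped over (distance of any of carton, needle_a, needle_b, needle_c, dish, jar from where it was at the start of the episode above 0.03 m or angle between any of carton, needle_a, needle_b, needle_c, dish, jar's own z axis and vertical above 0.6 rad).
It also fails if it takes over 67 s, if anything falls off the work surface, if the arm or the gripper's body presses on something with over 40 N, if the wrist force passes 120 N, or if a joint passes its speed limit or range.

## Working session

There is one attempt and no reset: what is moved stays moved. The work goes in short steps, Python scripts to look and compute and a tool call to move; the robot and the scene stay as the last step left them, time stands still between calls to the robot, and variables do not carry over. Pictures are saved under pics/ and viewed, and the job is handed in when it is done.

Besides the shell and the picture viewer there is one more tool, called after "Request:" by a JSON object that holds its "method" and its "body", one argument or row to a line. carry_out: Moves the arm, as the interface text tells. Its arguments: {"type":"object","properties":{"commands":{"type":"array"},"grip_force":{"type":"number"}},"required":["commands"]}

```bash
ls; mkdir -p pics; python3 - <<'E'
from bench import ctrl,get_image,camera_info
import cv2,numpy as np
np.set_printoptions(precision=4,suppress=True)
for n in("scene","top"):
    im=get_image(n); cv2.imwrite(f"pics/{n}0.png",im[:,:,::-1]); c=camera_info(n)
    print(n,c["intrinsics"],c["R"],c["t"])
print(ctrl.get_state())
E
```

```text
pics
scene [[489.7032   0.     278.7869]
 [  0.     489.7032 213.1897]
 [  0.       0.       1.    ]] [[-0.7599  0.6501 -0.0058]
 [ 0.5382  0.6241 -0.5665]
 [-0.3647 -0.4336 -0.824 ]] [ 0.4457 -0.2814  1.6788]
top [[492.8747   0.     275.7425]
 [  0.     492.8747 202.8643]
 [  0.       0.       1.    ]] [[-0.0164 -0.9999  0.0011]
 [-0.9956  0.0163 -0.0923]
 [ 0.0922 -0.0026 -0.9957]] [0.0454 0.5962 1.6019]
{'time': 0.1, 'joint_positions': array([-1.2279,  0.3218, -0.0701,  1.4516,  0.0226,  1.3708, -0.0569]), 'qd': array([ 0.0006, -0.0027,  0.0004, -0.0011,  0.0009, -0.0002,  0.0004]), 'joint_torque': array([  0.0005, -49.2573,  -0.4055, -31.3395,  -0.0641,   0.0395,
         0.0001]), 'position': array([0.2098, 0.6147, 0.2216]), 'tool_rot': array([-0.514 , -3.0991,  0.0027]), 'ft_force': array([ 0.5994,  0.3166, -0.5002]), 'torque': array([-0.0353, -0.0315,  0.0496]), 'grip_width': 0.9963911729601441}
```

View pics/scene0.png

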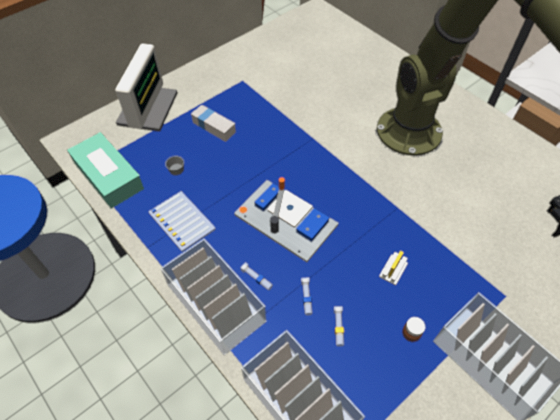

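View pics/top0.png

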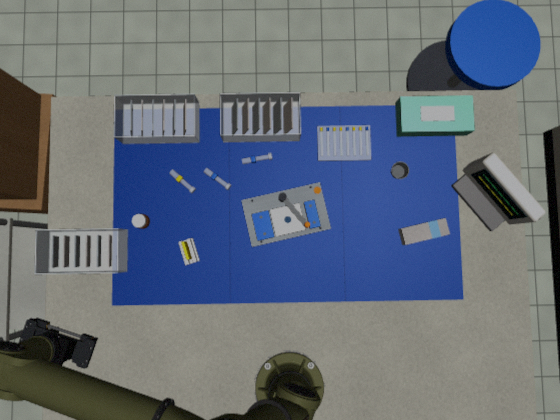

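```bash
cat > h.py <<'E'
import cv2,numpy as np
from bench import camera_info
np.set_printoptions(precision=4,suppress=True)
def ray(n,uv,z):
    c=camera_info(n);K=np.array(c["intrinsics"]);R=np.array(c["R"]);t=np.array(c["t"])
    o=-R.T@t;d=R.T@np.linalg.solve(K,[uv[0],uv[1],1.]);return o+d*(z-o[2])/d[2]
def tri(uvs):
    A=[];b=[]
    for n,uv in uvs:
        c=camera_info(n);K=np.array(c["intrinsics"]);R=np.array(c["R"]);t=np.array(c["t"])
        o=-R.T@t;d=R.T@np.linalg.solve(K,[uv[0],uv[1],1.]);d/=np.linalg.norm(d)
        P=np.eye(3)-np.outer(d,d);A.append(P);b.append(P@o)
    return np.linalg.lstsq(np.vstack(A),np.hstack(b),rcond=None)[0]
def proj(n,X):
    c=camera_info(n);p=np.array(c["intrinsics"])@(np.array(c["R"])@np.array(X)+np.array(c["t"]));return p[:2]/p[2]
def crop(im,x0,y0,w,h,s,fn):
    cv2.imwrite(fn,cv2.resize(im[y0:y0+h,x0:x0+w],None,fx=s,fy=s,interpolation=cv2.INTER_CUBIC))
E
python3 - <<'E'
from h import *
t=cv2.imread("pics/top0.png");s=cv2.imread("pics/scene0.png")
crop(t,165,170,175,90,4.5,"pics/ct0.png")
crop(s,225,170,195,125,4,"pics/cs0.png")
E
```

```text
(no output)
```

View pics/ct0.png

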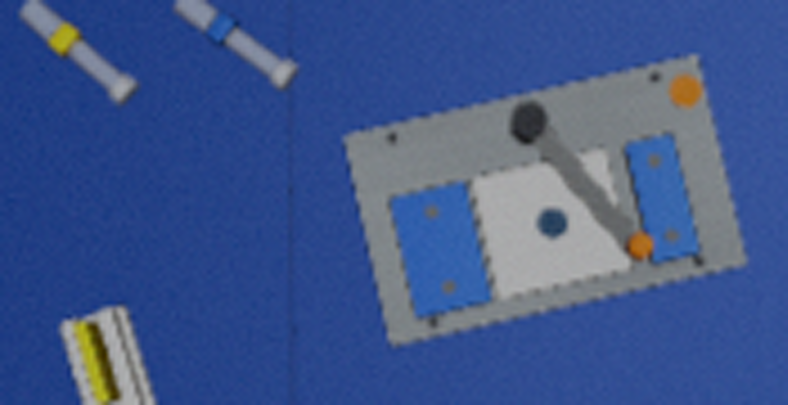

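View pics/cs0.png

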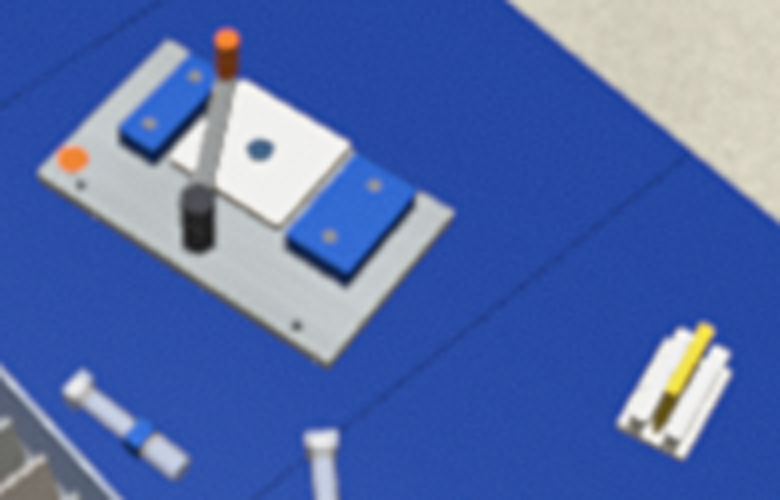

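```bash
python3 - <<'E'
from h import *
im={n:cv2.imread(f"pics/{n}0.png") for n in("top","scene")}
roi={"top":(165,170,175,100),"scene":(225,170,195,125)}
for n in im:
    x0,y0,w,h=roi[n];hsv=cv2.cvtColor(im[n],cv2.COLOR_BGR2HSV)
    m={}
    m['orange']=cv2.inRange(hsv,(5,150,120),(16,255,255))
    m['yellow']=cv2.inRange(hsv,(22,120,90),(35,255,255))
    m['lblue']=cv2.inRange(hsv,(100,120,170),(115,255,255))
    m['grey']=cv2.inRange(hsv,(0,0,0),(179,95,255))
    m['white']=cv2.inRange(hsv,(0,0,190),(179,40,255))
    for k,v in m.items():
        mm=np.zeros_like(v);mm[y0:y0+h,x0:x0+w]=v[y0:y0+h,x0:x0+w]
        c,l,st,ce=cv2.connectedComponentsWithStats(mm)
        for i in range(1,c):
            if st[i,4]>=14:
                cs=cv2.findContours((l==i).astype(np.uint8),0,2)[0]
                r=cv2.minAreaRect(max(cs,key=len))
                print(n,k,st[i],ce[i],"rect",np.round(r[0],2),np.round(r[1],1),round(r[2],1))
E
```

```text
top orange [305 222   5   5  19] [306.9474 224.1053] rect [307. 224.] [4. 4.] 90.0
top yellow [176 175   7   7  28] [178.7857 178.1071] rect [179. 178.] [4.2 5.7] 45.0
top yellow [182 242   8  18  64] [185.3281 250.4531] rect [185.33 250.41] [18.   3.4] 74.1
top lblue [306 201  14  26 177] [312.2712 213.6441] rect [312.18 213.71] [25.2  8.7] 76.0
top lblue [253 212  20  28 340] [262.8441 225.2588] rect [262.72 225.14] [25.6 15.4] 77.0
top grey [170 170  26  23 136] [182.25   181.1691] rect [181.65 180.92] [30.6  6.3] 39.5
top grey [204 170   9   7  42] [208.1429 172.2857] rect [207.96 171.81] [8.6 5.3] 33.7
top grey [215 176  16  14  82] [222.8415 182.5122] rect [222.7  181.76] [16.7  5.9] 38.7
top grey [ 242  182   89   65 3057] [286.018  212.5983] rect [285.54 214.03] [48.4 81.2] 77.0
top grey [178 238  22  28 298] [189.2987 251.3221] rect [188.52 250.89] [25.  15.8] 73.3
scene orange [279 178   5   5  21] [281.1905 180.1429] rect [281. 180.] [4. 4.] 90.0
scene orange [240 207   6   5  25] [242.56 209.08] rect [242.5 209. ] [4. 5.] 90.0
scene yellow [389 252  14  25  83] [395.3855 
[... 1422 characters left out ...]
190  33  36 664] [292.8012 208.0316] rect [291.56 208.76] [31.4 26.6] 31.3
scene white [268 200   9  13  60] [272.2333 206.4167] rect [272.8 205.4] [ 6.3 12.5] 26.6
scene white [380 252  19  24 146] [388.6781 263.9041] rect [388.67 263.82] [ 5.9 28. ] 28.8
scene white [386 257  21  27 208] [398.2308 270.3413] rect [397.28 269.02] [11.7 28.5] 29.7
scene white [242 264  16  14  70] [249.1714 270.6   ] rect [249. 271.] [17.   5.7] 45.0
scene white [262 279   9   9  46] [265.7826 283.3261] rect [265.75 283.25] [8.5 4.9] 45.0
scene white [302 278   7   5  24] [305.25   279.6667] rect [305.3 279.9] [3.8 6.3] 71.6
scene white [304 284   5  11  45] [305.8444 289.1778] rect [306. 289.] [10.  4.] 90.0
```

```bash
python3 - <<'E'
from h import *
P=lambda n,u,v,z:ray(n,(u,v),z)
a=P("top",312.2,213.65,.04);b=P("top",262.8,225.2,.04)
a2=P("scene",267.4,194.85,.04);b2=P("scene",312.75,222.3,.04)
for s,w in((a,b),(a2,b2)):
    d=w-s;print("slim",s,"wide",w,"dist",np.linalg.norm(d),"mid",(s+w)/2,"yaw",np.degrees(np.arctan2(-d[0],d[1])))
# edges from block rects
import itertools
im=cv2.imread("pics/top0.png");hsv=cv2.cvtColor(im,cv2.COLOR_BGR2HSV)
# plate: contour of grey blob in top -> world at z=.015
for n,box in (("top",(235,175,100,75)),("scene",(228,172,115,95))):
    im=cv2.imread(f"pics/{n}0.png");hsv=cv2.cvtColor(im,cv2.COLOR_BGR2HSV)
    m=cv2.inRange(hsv,(0,0,0),(179,95,255));c,l,st,ce=cv2.connectedComponentsWithStats(m)
    x0,y0,w,h=box
    i=[i for i in range(1,c) if x0<=st[i,0] and y0<=st[i,1] and st[i,4]>2000 and st[i,0]+st[i,2]<x0+w+5 and st[i,1]+st[i,3]<y0+h+5]
    print(n,i,[st[j] for j in i])
    if i:
        cs=max(cv2.findContours((l==i[0]).astype(np.uint8),0,1)[0],key=len)
        pts=np.array([P(n,u,v,.015)[:2] for u,v in cs[:,0,:]])
        r=cv2.minAreaRect((pts*1000).astype(np.float32));print("plate",r);
print("knob",tri([("top",(307,224.05)),("scene",(281.15,180.1))]),P("top",307,224.05,.104),P("scene",281.15,180.1,.104))
print("park scene",P("scene",242.5,209.05,.015))
o=cv2.inRange(cv2.cvtColor(cv2.imread("pics/top0.png"),cv2.COLOR_BGR2HSV),(5,120,120),(22,255,255))[180:200,305:330]
ys,xs=np.nonzero(o);print("park top px",xs.mean()+305,ys.mean()+180,len(xs),P("top",xs.mean()+305,ys.mean()+180,.015))
print("hub top",P("top",165+529/4.5,170+121/4.5,.071),"scene",P("scene",225+198/4,170+194/4,.071))
print("dot",P("top",165+553/4.5,170+223/4.5,.046),"scene",P("scene",225+260/4,170+149/4,.046))
print("stand top rect z28",P("top",188.5,250.9,.028),"sp top z68?",P("top",185.3,250.4,.068))
E
```

```text
slim [ 0.5583 -0.0832  0.04  ] wide [0.5231 0.0791 0.04  ] dist 0.16601546706051562 mid [ 0.5407 -0.002   0.04  ] yaw 12.228813495301456
slim [ 0.5596 -0.084   0.04  ] wide [0.5235 0.0782 0.04  ] dist 0.16621997082125153 mid [ 0.5416 -0.0029  0.04  ] yaw 12.558355065526658
top [49] [array([ 242,  182,   89,   65, 3057], dtype=int32)]
plate ((560.546630859375, 3.3846282958984375), (161.07315063476562, 270.3055419921875), 12.016926765441895)
scene [26] [array([ 234,  180,  105,   82, 3330], dtype=int32)]
plate ((560.1192626953125, 2.09075927734375), (171.1195526123047, 272.8475341796875), 12.011248588562012)
knob [ 0.5223 -0.0621  0.1015] [ 0.5214 -0.0612  0.104 ] [ 0.5242 -0.0614  0.104 ]
park scene [ 0.6394 -0.1068  0.015 ]
park top px 316.81081081081084 189.75675675675674 37 [ 0.6398 -0.1023  0.015 ]
hub top [0.6118 0.0134 0.071 ] scene [0.6121 0.0117 0.071 ]
dot [ 0.5399 -0.003   0.046 ] scene [ 0.5411 -0.0019  0.046 ]
stand top rect z28 [0.4435 0.3238 0.028 ] sp top z68? [0.4454 0.3271 0.068 ]
```

```bash
python3 - <<'E'
from h import *
t=cv2.imread("pics/top0.png");s=cv2.imread("pics/scene0.png")
crop(t,172,232,34,38,14,"pics/ct1.png");crop(s,374,244,40,45,12,"pics/cs1.png")
print(ray("top",(185,250),.068))
for n,box in(("top",(172,232,34,38)),("scene",(374,244,40,45))):
    im=cv2.imread(f"pics/{n}0.png");x0,y0,w,h=box
    hsv=cv2.cvtColor(im,cv2.COLOR_BGR2HSV)[y0:y0+h,x0:x0+w]
    for nm,lo,hi,z in (("yel bright",(22,110,170),(35,255,255),.068),("all",(0,0,0),(179,110,255),.028),("yel any",(18,110,50),(38,255,255),.068)):
        m=cv2.inRange(hsv,lo,hi)
        if nm=="all": m|=cv2.inRange(hsv,(18,0,50),(38,255,255))
        ys,xs=np.nonzero(m)
        W=np.array([ray(n,(u+x0,v+y0),z)[:2] for u,v in zip(xs,ys)])
        c,e=np.linalg.eigh(np.cov(W.T));d=e[:,1]*np.sign(e[0,1])
        r=cv2.minAreaRect((W*1000).astype(np.float32))
        print(n,nm,len(xs),W.mean(0),"yaw",np.degrees(np.arctan2(d[1],d[0])),"rect",r)
E
```

```text
[0.4467 0.328  0.068 ]
top yel bright 15 [0.4424 0.3267] yaw 15.912623246274368 rect ((446.146728515625, 328.1744384765625), (53.58857345581055, 4.256254196166992), 16.707618713378906)
top all 398 [0.4429 0.3238] yaw 18.147685235705392 rect ((443.30462646484375, 323.94036865234375), (81.92091369628906, 51.84694290161133), 17.253419876098633)
top yel any 92 [0.446  0.3246] yaw 16.852554651824573 rect ((446.2228698730469, 324.6885681152344), (57.650997161865234, 16.066558837890625), 18.403106689453125)
scene yel bright 63 [0.447  0.3273] yaw 17.83664556300077 rect ((447.20849609375, 327.6606140136719), (57.884124755859375, 9.137226104736328), 17.546188354492188)
scene all 613 [0.4492 0.3282] yaw 18.26887188802711 rect ((443.3310241699219, 326.53118896484375), (109.75224304199219, 53.53718948364258), 16.928752899169922)
scene yel any 89 [0.4573 0.3309] yaw 18.370657497030802 rect ((460.0660705566406, 332.15594482421875), (85.3922119140625, 9.316252708435059), 19.411529541015625)
```

View pics/ct1.png

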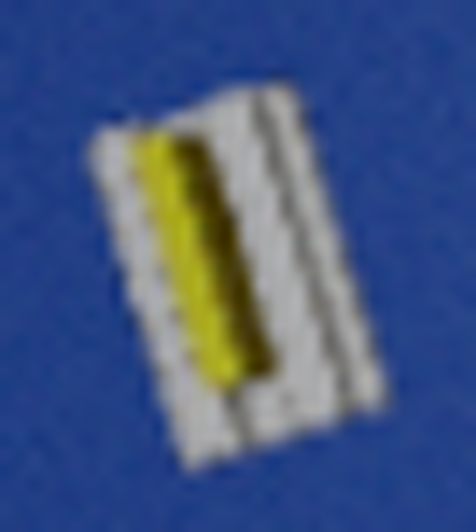

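View pics/cs1.png

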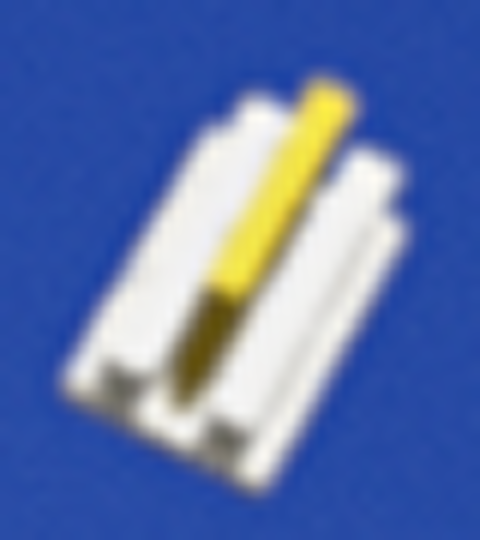

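```bash
cat >> h.py <<'E'
from scipy.spatial.transform import Rotation as Ro
O=np.array([0.541,-0.0024,0.]);YAW=np.radians(12.2)
def jig(x,y,z):
    c,s=np.cos(YAW),np.sin(YAW);return O+np.array([c*x-s*y,s*x+c*y,z])
def rel(targets,base=None):
    from bench import ctrl
    st=ctrl.get_state()
    p,rv=(st["position"],st["tool_rot"]) if base is None else base
    R0=Ro.from_rotvec(rv)
    for xyz,psi in targets:
        psi=np.radians(psi);y=np.array([np.cos(psi),np.sin(psi),0]);z=np.array([0,0,-1.])
        Rt=Ro.from_matrix(np.column_stack([np.cross(y,z),y,z]))
        d=R0.inv().apply(np.array(xyz)-p);r=(R0.inv()*Rt).as_rotvec()
        print("t",np.round(d,4),"r",np.round(r,4))
def show():
    from bench import ctrl
    st=ctrl.get_state();R=Ro.from_rotvec(st["tool_rot"]).as_matrix()
    print("t",st["time"],"p",np.round(st["position"],4),"jaw yaw",np.degrees(np.arctan2(R[1,1],R[0,1])),"z",R[:,2],"F",st["ft_force"],"g",st["grip_width"],"q",st["joint_positions"])
E
python3 - <<'E'
from h import *
show()
k=[.5224,-.0613]
rel([((.47,.25,.2),10),((k[0],k[1],.14),-50.8)])
E
```

```text
t 0.1 p [0.2098 0.6147 0.2216] jaw yaw 71.16429109272818 z [-0.0004 -0.0017 -1.    ] F [ 0.5994  0.3166 -0.5002] g 0.9963911729601441 q [-1.2279  0.3218 -0.0701  1.4516  0.0226  1.3708 -0.0569]
t [-0.364  -0.2611  0.0221] r [-0.0015  0.001   1.0675]
t [-0.5141 -0.5387  0.0826] r [-0.0009  0.0019  2.1287]
```

Request:
{"method": "carry_out", "body": {
  "commands": [
    {"tx": -0.05,"ty": -0.036,"tz": 0.003,"rz": 0.13},
    {"tx": -0.1,"ty": -0.072,"tz": 0.006,"rz": 0.27},
    {"tx": -0.15,"ty": -0.108,"tz": 0.009,"rz": 0.4},
    {"tx": -0.2,"ty": -0.144,"tz": 0.012,"rz": 0.53},
    {"tx": -0.25,"ty": -0.18,"tz": 0.015,"rz": 0.67},
    {"tx": -0.3,"ty": -0.215,"tz": 0.018,"rz": 0.8},
    {"tx": -0.364,"ty": -0.261,"tz": 0.022,"rz": 0.95},
    {"tx": -0.39,"ty": -0.306,"tz": 0.03,"rz": 1.1},
    {"tx": -0.414,"ty": -0.35,"tz": 0.035,"rz": 1.25},
    {"tx": -0.44,"ty": -0.4,"tz": 0.045,"rz": 1.4},
    {"tx": -0.465,"ty": -0.445,"tz": 0.055,"rz": 1.55},
    {"tx": -0.485,"ty": -0.485,"tz": 0.06,"rz": 1.7}
  ]
}}

```text
invalid input
```

```bash
python3 - <<'E'
from h import *
show()
k=[.5224,-.0613]
rel([((k[0],k[1],.14),-50.8)])
E
```

```text
t 0.1 p [0.2098 0.6147 0.2216] jaw yaw 71.16429109272818 z [-0.0004 -0.0017 -1.    ] F [ 0.5994  0.3166 -0.5002] g 0.9963911729601441 q [-1.2279  0.3218 -0.0701  1.4516  0.0226  1.3708 -0.0569]
t [-0.5141 -0.5387  0.0826] r [-0.0009  0.0019  2.1287]
```

Request:
{"method": "carry_out", "body": {
  "commands": [
    {"tx": -0.05,"ty": -0.036,"tz": 0.003,"rx": 0,"ry": 0,"rz": 0.13,"jaw": 1},
    {"tx": -0.1,"ty": -0.072,"tz": 0.006,"rx": 0,"ry": 0,"rz": 0.27,"jaw": 1},
    {"tx": -0.15,"ty": -0.108,"tz": 0.009,"rx": 0,"ry": 0,"rz": 0.4,"jaw": 1},
    {"tx": -0.2,"ty": -0.144,"tz": 0.012,"rx": 0,"ry": 0,"rz": 0.53,"jaw": 1},
    {"tx": -0.25,"ty": -0.18,"tz": 0.015,"rx": 0,"ry": 0,"rz": 0.67,"jaw": 1},
    {"tx": -0.3,"ty": -0.215,"tz": 0.018,"rx": 0,"ry": 0,"rz": 0.8,"jaw": 1},
    {"tx": -0.364,"ty": -0.261,"tz": 0.022,"rx": 0,"ry": 0,"rz": 0.95,"jaw": 1},
    {"tx": -0.39,"ty": -0.306,"tz": 0.03,"rx": 0,"ry": 0,"rz": 1.1,"jaw": 1},
    {"tx": -0.414,"ty": -0.35,"tz": 0.035,"rx": 0,"ry": 0,"rz": 1.25,"jaw": 1},
    {"tx": -0.44,"ty": -0.4,"tz": 0.045,"rx": 0,"ry": 0,"rz": 1.4,"jaw": 1},
    {"tx": -0.465,"ty": -0.445,"tz": 0.055,"rx": 0,"ry": 0,"rz": 1.55,"jaw": 1},
    {"tx": -0.485,"ty": -0.485,"tz": 0.06,"rx": 0,"ry": 0,"rz": 1.7,"jaw": 1}
  ],
  "grip_force": 10
}}

```text
time: 1.6
position: [0.5119, -0.0027, 0.1618]
tool_rot: [-2.673, -1.651, 0.001]
ft_force: [0.7, -0.3, 0.0]
grip_width: 1.002
```

```bash
python3 - <<'E'
from h import *
show()
k=[.5224,-.0613]
rel([((k[0],k[1],.14),-50.8)])
E
```

```text
t 1.6 p [ 0.5119 -0.0027  0.1618] jaw yaw -26.59081728237496 z [-0.0008 -0.0001 -1.    ] F [ 0.6605 -0.2927  0.009 ] g 1.0019673112818666 q [-0.5692  0.0645  0.5461  1.8871 -0.0358  1.2003 -0.4751]
t [-0.0477  0.0357  0.0218] r [-0.0005  0.0006  0.4225]
```

Request:
{"method": "carry_out", "body": {
  "commands": [
    {"tx": -0.016,"ty": 0.012,"tz": 0.007,"rx": 0,"ry": 0,"rz": 0.14,"jaw": 1},
    {"tx": -0.032,"ty": 0.024,"tz": 0.014,"rx": 0,"ry": 0,"rz": 0.28,"jaw": 1},
    {"tx": -0.048,"ty": 0.036,"tz": 0.02,"rx": 0,"ry": 0,"rz": 0.42,"jaw": 1},
    {"tx": -0.048,"ty": 0.036,"tz": 0.02,"rx": 0,"ry": 0,"rz": 0.42,"jaw": 1},
    {"tx": -0.048,"ty": 0.036,"tz": 0.02,"rx": 0,"ry": 0,"rz": 0.42,"jaw": 1}
  ]
}}

```text
time: 2.22
position: [0.5233, -0.0584, 0.1425]
tool_rot: [-2.953, -1.071, 0.0]
ft_force: [0.3, 0.4, -0.1]
grip_width: 1.002
```

```bash
python3 - <<'E'
from h import *
from bench import get_image
show()
rel([((.5224,-.0613,.072),-50.8)])
s=get_image("scene")[:,:,::-1];crop(s,225,120,130,130,4,"pics/cs2.png")
t=get_image("top")[:,:,::-1];crop(t,235,150,110,110,5,"pics/ct2.png")
E
```

```text
t 2.225 p [ 0.5233 -0.0584  0.1425] jaw yaw -50.1323842494773 z [-0.0003  0.0007 -1.    ] F [ 0.3319  0.4325 -0.0785] g 1.0023137578919123 q [-0.5126  0.1227  0.618   1.8791 -0.078   1.1638 -0.7422]
t [-0.0026  0.0017  0.0705] r [-0.0007 -0.0002  0.0117]
```

View pics/cs2.png

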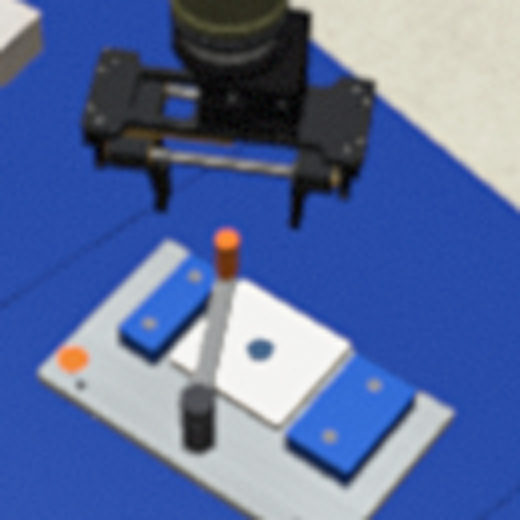

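View pics/ct2.png

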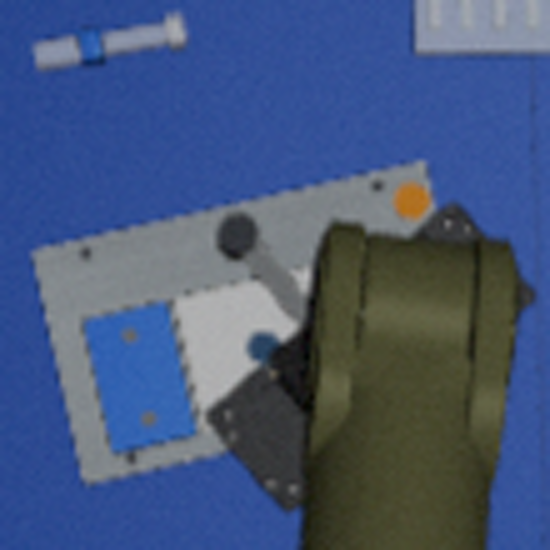

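Request:
{"method": "carry_out", "body": {
  "commands": [
    {"tx": -0.0026,"ty": 0.0017,"tz": 0.02,"rx": 0,"ry": 0,"rz": 0.012,"jaw": 1},
    {"tx": -0.0026,"ty": 0.0017,"tz": 0.04,"rx": 0,"ry": 0,"rz": 0.012,"jaw": 1},
    {"tx": -0.0026,"ty": 0.0017,"tz": 0.058,"rx": 0,"ry": 0,"rz": 0.012,"jaw": 1},
    {"tx": -0.0026,"ty": 0.0017,"tz": 0.07,"rx": 0,"ry": 0,"rz": 0.012,"jaw": 1},
    {"tx": -0.0026,"ty": 0.0017,"tz": 0.07,"rx": 0,"ry": 0,"rz": 0.012,"jaw": 1},
    {"tx": -0.0026,"ty": 0.0017,"tz": 0.07,"rx": 0,"ry": 0,"rz": 0.012,"jaw": 0.3},
    {"tx": -0.0026,"ty": 0.0017,"tz": 0.07,"rx": 0,"ry": 0,"rz": 0.012,"jaw": 0.1},
    {"tx": -0.0026,"ty": 0.0017,"tz": 0.07,"rx": 0,"ry": 0,"rz": 0.012,"jaw": 0.1},
    {"tx": -0.0026,"ty": 0.0017,"tz": 0.07,"rx": 0,"ry": 0,"rz": 0.012,"jaw": 0.1},
    {"tx": -0.0026,"ty": 0.0017,"tz": 0.07,"rx": 0,"ry": 0,"rz": 0.012,"jaw": 0.1}
  ],
  "grip_force": 10
}}

```text
time: 3.58
position: [0.5226, -0.0624, 0.0727]
tool_rot: [-2.961, -1.049, -0.0]
ft_force: [-0.2, 1.2, -0.7]
grip_width: 0.515
```

```bash
python3 - <<'E'
from h import *
show()
from bench import ctrl
p=ctrl.get_state()["position"];H=jig(.075,0,0);d=(p-H)[:2];print(H,d,np.hypot(*d),"theta",(np.degrees(np.arctan2(d[1],d[0]))%360)-180-12.2)
r=.1195
th0=(np.degrees(np.arctan2(d[1],d[0]))%360)-180-12.2
T=[]
for th in np.linspace(th0,90,12)[1:]:
    a=np.radians(180+12.2+th);T.append(((H[0]+r*np.cos(a),H[1]+r*np.sin(a),p[2]),th-77.8))
rel(T)
E
```

```text
t 3.575 p [ 0.5226 -0.0624  0.0727] jaw yaw -50.99417522402517 z [ 0.0002  0.0001 -1.    ] F [-0.1847  1.1749 -0.6956] g 0.5150722881711821 q [-0.4862  0.2102  0.6143  1.9498 -0.1415  1.0235 -0.6984]
[0.6143 0.0134 0.    ] [-0.0918 -0.0758] 0.11902642303431317 theta 27.37017424640796
t [0.0002 0.0119 0.    ] r [ 0.0001 -0.0003 -0.1092]
t [0.0021 0.0236 0.    ] r [ 0.0001 -0.0003 -0.2086]
t [0.0051 0.0351 0.    ] r [ 0.0001 -0.0002 -0.308 ]
t [0.0093 0.0462 0.    ] r [ 0.0001 -0.0002 -0.4073]
t [0.0145 0.0568 0.    ] r [ 0.0001 -0.0002 -0.5067]
t [0.0208 0.0669 0.    ] r [ 0.0001 -0.0002 -0.6061]
t [0.028  0.0763 0.    ] r [ 0.0002 -0.0002 -0.7055]
t [0.0362 0.085  0.    ] r [ 0.0002 -0.0002 -0.8048]
t [0.0451 0.0927 0.    ] r [ 0.0002 -0.0002 -0.9042]
t [0.0548 0.0996 0.    ] r [ 0.0002 -0.0002 -1.0036]
t [0.0651 0.1055 0.    ] r [ 0.0002 -0.0002 -1.1029]
```

Request:
{"method": "carry_out", "body": {
  "commands": [
    {"tx": 0,"ty": 0,"tz": 0,"rx": 0,"ry": 0,"rz": 0,"jaw": 0.1},
    {"tx": 0,"ty": 0,"tz": 0,"rx": 0,"ry": 0,"rz": 0,"jaw": 0.1},
    {"tx": 0,"ty": 0,"tz": 0,"rx": 0,"ry": 0,"rz": 0,"jaw": 0.1},
    {"tx": 0,"ty": 0,"tz": 0,"rx": 0,"ry": 0,"rz": 0,"jaw": 0.1},
    {"tx": 0,"ty": 0,"tz": 0,"rx": 0,"ry": 0,"rz": 0,"jaw": 0.1}
  ]
}}

```text
time: 4.2
position: [0.5225, -0.0624, 0.0726]
tool_rot: [2.961, 1.049, 0.0]
ft_force: [-0.1, 0.2, -0.5]
grip_width: 0.201
```

Gripped at 17.5 mm. Sweep the arc.

Request:
{"method": "carry_out", "body": {
  "commands": [
    {"tx": 0.0002,"ty": 0.012,"tz": 0,"rx": 0,"ry": 0,"rz": -0.109,"jaw": 0.1},
    {"tx": 0.002,"ty": 0.0236,"tz": 0,"rx": 0,"ry": 0,"rz": -0.209,"jaw": 0.1},
    {"tx": 0.005,"ty": 0.035,"tz": 0,"rx": 0,"ry": 0,"rz": -0.308,"jaw": 0.1},
    {"tx": 0.0093,"ty": 0.046,"tz": 0,"rx": 0,"ry": 0,"rz": -0.407,"jaw": 0.1},
    {"tx": 0.0145,"ty": 0.057,"tz": 0,"rx": 0,"ry": 0,"rz": -0.507,"jaw": 0.1},
    {"tx": 0.021,"ty": 0.067,"tz": 0,"rx": 0,"ry": 0,"rz": -0.606,"jaw": 0.1},
    {"tx": 0.028,"ty": 0.0763,"tz": 0,"rx": 0,"ry": 0,"rz": -0.7055,"jaw": 0.1},
    {"tx": 0.036,"ty": 0.085,"tz": 0,"rx": 0,"ry": 0,"rz": -0.805,"jaw": 0.1},
    {"tx": 0.045,"ty": 0.0927,"tz": 0,"rx": 0,"ry": 0,"rz": -0.904,"jaw": 0.1},
    {"tx": 0.055,"ty": 0.0996,"tz": 0,"rx": 0,"ry": 0,"rz": -1.0,"jaw": 0.1},
    {"tx": 0.065,"ty": 0.1055,"tz": 0,"rx": 0,"ry": 0,"rz": -1.1,"jaw": 0.1},
    {"tx": 0.065,"ty": 0.1055,"tz": 0,"rx": 0,"ry": 0,"rz": -1.1,"jaw": 0.1}
  ]
}}

```text
time: 5.7
position: [0.6401, -0.1035, 0.0726]
tool_rot: [1.977, 2.441, 0.001]
ft_force: [-0.4, -0.4, 0.7]
grip_width: 0.205
```

```bash
python3 - <<'E'
from h import *
show()
from bench import ctrl
p=ctrl.get_state()["position"];H=jig(.075,0,0);d=(p-H)[:2];print(d,np.hypot(*d),"theta",(np.degrees(np.arctan2(d[1],d[0]))%360)-180-12.2)
E
```

```text
t 5.7 p [ 0.6401 -0.1035  0.0726] jaw yaw 12.0015870546096 z [ 0.0008 -0.0003 -1.    ] F [-0.3621 -0.3515  0.7214] g 0.2045718262909889 q [-0.2159  0.4459  0.428   1.6385 -0.2021  1.1003  0.4765]
[ 0.0258 -0.1169] 0.11972889594152007 theta 90.25980075109105
```

Request:
{"method": "carry_out", "body": {
  "commands": [
    {"tx": 0,"ty": 0,"tz": 0,"rx": 0,"ry": 0,"rz": 0,"jaw": 0.6},
    {"tx": 0,"ty": 0,"tz": 0,"rx": 0,"ry": 0,"rz": 0,"jaw": 0.6},
    {"tx": 0,"ty": 0,"tz": 0,"rx": 0,"ry": 0,"rz": 0,"jaw": 0.6},
    {"tx": 0,"ty": 0,"tz": 0,"rx": 0,"ry": 0,"rz": 0,"jaw": 0.6},
    {"tx": 0,"ty": 0,"tz": -0.02,"rx": 0,"ry": 0,"rz": 0,"jaw": 0.6},
    {"tx": 0,"ty": 0,"tz": -0.06,"rx": 0,"ry": 0,"rz": 0,"jaw": 0.6},
    {"tx": 0,"ty": 0,"tz": -0.1,"rx": 0,"ry": 0,"rz": 0,"jaw": 0.6},
    {"tx": 0,"ty": 0,"tz": -0.1,"rx": 0,"ry": 0,"rz": 0,"jaw": 0.6}
  ]
}}

```text
time: 6.7
position: [0.6422, -0.1043, 0.1785]
tool_rot: [1.972, 2.436, 0.008]
ft_force: [0.1, 0.1, -0.2]
grip_width: 0.599
```

```bash
python3 - <<'E'
from h import *
show()
rel([((.51,.16,.16),-40),((.4465,.3275,.15),-72.7)])
E
```

```text
t 6.7 p [ 0.6422 -0.1043  0.1785] jaw yaw 12.012235205430127 z [ 0.0093 -0.0006 -1.    ] F [ 0.1238  0.1437 -0.2438] g 0.5986972062990302 q [-0.2343  0.3552  0.4522  1.5337 -0.1606  1.2801  0.4477]
t [ 0.286  -0.0745  0.0171] r [ 0.0094 -0.0017  0.9078]
t [ 0.4631 -0.1018  0.0264] r [ 0.0091 -0.0046  1.4785]
```

Request:
{"method": "carry_out", "body": {
  "commands": [
    {"tx": 0.04,"ty": -0.01,"tz": 0.002,"rx": 0,"ry": 0,"rz": 0.13,"jaw": 0.7},
    {"tx": 0.085,"ty": -0.021,"tz": 0.005,"rx": 0,"ry": 0,"rz": 0.27,"jaw": 0.7},
    {"tx": 0.13,"ty": -0.033,"tz": 0.008,"rx": 0,"ry": 0,"rz": 0.41,"jaw": 0.7},
    {"tx": 0.18,"ty": -0.045,"tz": 0.01,"rx": 0,"ry": 0,"rz": 0.56,"jaw": 0.7},
    {"tx": 0.23,"ty": -0.06,"tz": 0.013,"rx": 0,"ry": 0,"rz": 0.72,"jaw": 0.7},
    {"tx": 0.28,"ty": -0.073,"tz": 0.016,"rx": 0,"ry": 0,"rz": 0.89,"jaw": 0.7},
    {"tx": 0.33,"ty": -0.082,"tz": 0.018,"rx": 0,"ry": 0,"rz": 1.05,"jaw": 0.7},
    {"tx": 0.38,"ty": -0.089,"tz": 0.02,"rx": 0,"ry": 0,"rz": 1.21,"jaw": 0.7},
    {"tx": 0.425,"ty": -0.096,"tz": 0.022,"rx": 0,"ry": 0,"rz": 1.37,"jaw": 0.7},
    {"tx": 0.463,"ty": -0.102,"tz": 0.024,"rx": 0,"ry": 0,"rz": 1.478,"jaw": 0.7},
    {"tx": 0.463,"ty": -0.102,"tz": 0.024,"rx": 0,"ry": 0,"rz": 1.478,"jaw": 0.7},
    {"tx": 0.463,"ty": -0.102,"tz": 0.024,"rx": 0,"ry": 0,"rz": 1.478,"jaw": 0.7}
  ]
}}

```text
time: 8.2
position: [0.4434, 0.3272, 0.1486]
tool_rot: [3.105, 0.474, 0.0]
ft_force: [0.3, -0.6, -0.2]
grip_width: 0.696
```

```bash
python3 - <<'E'
from h import *
from bench import get_image
show()
s=get_image("scene")[:,:,::-1];cv2.imwrite("pics/s3.png",s)
t=get_image("top")[:,:,::-1];cv2.imwrite("pics/t3.png",t)
crop(s,225,150,200,140,4,"pics/cs3.png");crop(t,165,170,175,100,4.5,"pics/ct3.png")
rel([((.4465,.3275,.046),-72.7)])
E
```

```text
t 8.2 p [0.4434 0.3272 0.1486] jaw yaw -72.6387085519127 z [ 0.0002 -0.0009 -1.    ] F [ 0.2628 -0.5926 -0.2356] g 0.6962329868482611 q [-0.9454  0.1609  0.2877  1.8055 -0.0483  1.1824 -1.9107]
t [ 0.0027 -0.0002  0.1027] r [ 0.0005 -0.0002 -0.0012]
```

View pics/cs3.png

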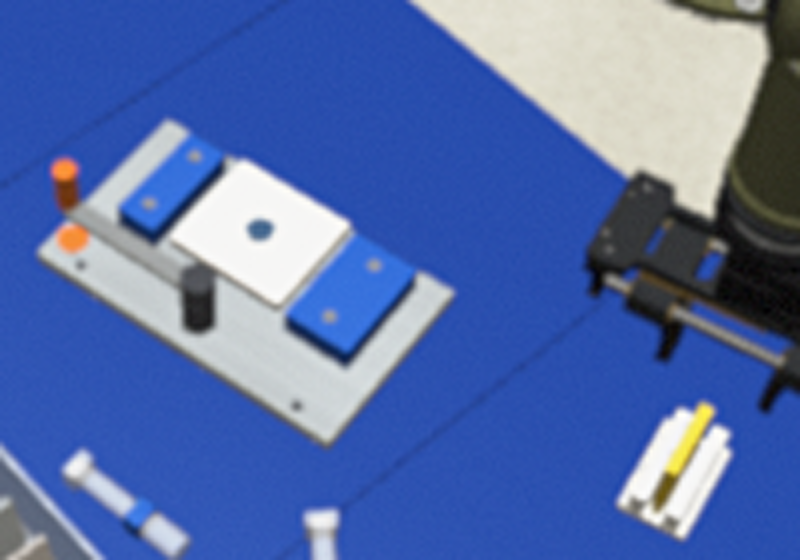

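View pics/ct3.png

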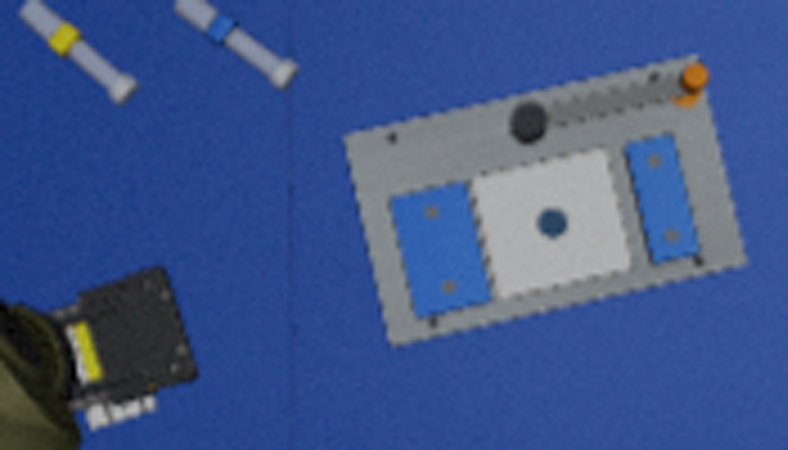

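```bash
python3 - <<'E'
from h import *
c,s=np.cos(YAW),np.sin(YAW)
def toj(W): W=np.asarray(W)[...,:2]-O[:2];return np.stack([c*W[...,0]+s*W[...,1],-s*W[...,0]+c*W[...,1]],-1)
for n,wt in(("top",150),("scene",215)):
    im=cv2.imread(f"pics/{'t' if n=='top' else 's'}3.png");hsv=cv2.cvtColor(im,cv2.COLOR_BGR2HSV);g=im.astype(np.float32)
    # sub-pixel: sample in jig frame
    for nm,z,ys,xs in(("tile -y edge",.046,np.arange(-.062,-.038,.0005),np.linspace(-.035,.03,14)),("tile +y edge",.046,np.arange(.04,.0535,.0005),np.linspace(-.035,.03,14)),("slim inner",.04,np.arange(-.072,-.055,.0005),np.linspace(-.035,.03,14)),("slim outer",.04,np.arange(-.112,-.092,.0005),np.linspace(-.035,.03,14))):
        prof=[]
        for y in ys:
            v=[]
            for x in xs:
                u=proj(n,jig(x,y,z)).astype(np.float32)
                v.append(cv2.getRectSubPix(g,(1,1),(float(u[0]),float(u[1])))[0,0])
            prof.append(np.mean(v,0))
        prof=np.array(prof);q=prof[:,2] # red: white tile high, block low
        print(n,nm,"red",np.round(q[::4]).astype(int),"edge",ys[np.argmax(np.abs(np.gradient(cv2.GaussianBlur(q.reshape(-1,1),(1,5),0).ravel())))])
    m=cv2.inRange(hsv,(4,150,110),(16,255,255));k,l,st,ce=cv2.connectedComponentsWithStats(m)
    print([(ce[i],st[i,4]) for i in range(1,k) if st[i,4]>8 and 230<ce[i][0]<340 and 170<ce[i][1]<240])
E
```

```text
top tile -y edge red [ 69  99 121 126 125 127 133 148 166 173 173 173] edge -0.0605
top tile +y edge red [173 173 173 173 167 155 129] edge 0.05150000000000001
top slim inner red [ 56  56  54  52  56  75 106 123 126] edge -0.060999999999999985
top slim outer red [129 129 128 128 125 117  95  70  61  59  58] edge -0.09949999999999999
[(array([318.9444, 187.0556]), np.int32(18))]
scene tile -y edge red [ 32  30  49  88 139 194 229 246 248 248 247 246] edge -0.05349999999999999Traceback (most recent call last):
  File "<stdin>", line 12, in <module>
  File "h.py", line 15, in proj
    c=camera_info(n);p=np.array(c["intrinsics"])@(np.array(c["R"])@np.array(X)+np.array(c["t"]));return p[:2]/p[2]
ValueError: time passes only in moves, steps and waits
```

```bash
sed -i 's/^from bench import camera_info/import functools\nimport bench\ncamera_info=functools.lru_cache(None)(bench.camera_info)/' h.py; python3 - <<'E'
from h import *
for n in("top","scene"):
    im=cv2.imread(f"pics/{'t' if n=='top' else 's'}3.png");hsv=cv2.cvtColor(im,cv2.COLOR_BGR2HSV);g=im.astype(np.float32)
    def samp(x,y,z):
        u=proj(n,jig(x,y,z));return cv2.getRectSubPix(g,(1,1),(float(u[0]),float(u[1])))[0,0]
    def edge(nm,z,ys):
        q=np.array([np.mean([samp(x,y,z) for x in np.linspace(-.035,.03,14)],0)[2] for y in ys]);print(n,nm,[f"{y*1000:.0f}:{v:.0f}" for y,v in zip(ys,q)])
    edge("tile-y",.046,np.arange(-.056,-.042,.001));edge("tile+y",.046,np.arange(.045,.054,.001))
    edge("slim inner",.04,np.arange(-.070,-.055,.001));edge("slim outer",.04,np.arange(-.108,-.093,.001))
    edge("plate -y",.015,np.arange(-.142,-.128,.001));edge("plate +y",.015,np.arange(.128,.142,.001));edge("wide outer",.04,np.arange(.105,.117,.001))
    m=cv2.inRange(hsv,(4,150,110),(16,255,255));k,l,st,ce=cv2.connectedComponentsWithStats(m)
    print([(ce[i],st[i,4]) for i in range(1,k) if st[i,4]>8 and 230<ce[i][0]<340 and 170<ce[i][1]<240])
E
```

```text
top tile-y ['-56:126', '-55:126', '-54:125', '-53:125', '-52:127', '-51:129', '-50:133', '-49:139', '-48:148', '-47:158', '-46:166', '-45:171', '-44:173', '-43:173']
top tile+y ['45:173', '46:173', '47:170', '48:167', '49:163', '50:155', '51:143', '52:129', '53:117']
top slim inner ['-70:56', '-69:55', '-68:54', '-67:53', '-66:52', '-65:53', '-64:56', '-63:63', '-62:75', '-61:91', '-60:106', '-59:117', '-58:123', '-57:126', '-56:126', '-55:126']
top slim outer ['-108:128', '-107:128', '-106:128', '-105:127', '-104:125', '-103:122', '-102:117', '-101:108', '-100:95', '-99:81', '-98:70', '-97:63', '-96:61', '-95:60', '-94:59']
top plate -y ['-142:55', '-141:55', '-140:54', '-139:54', '-138:56', '-137:59', '-136:65', '-135:74', '-134:85', '-133:98', '-132:111', '-131:122', '-130:128', '-129:130']
top plate +y ['128:130', '129:131', '130:131', '131:130', '132:128', '133:125', '134:120', '135:109', '136:93', '137:74', '138:57', '139:47', '140:43', '141:43']
top wide outer ['105:49', '106:49', '107:49', '108:50', '109:52', '110:57', '111:65', '112:75', '113:87', '114:101', '115:114', '116:
[... 587 characters left out ...]
:188', '-103:176', '-102:162', '-101:144', '-100:124', '-99:105', '-98:86', '-97:72', '-96:63', '-95:56', '-94:53']
scene plate -y ['-142:43', '-141:51', '-140:63', '-139:77', '-138:94', '-137:115', '-136:136', '-135:155', '-134:174', '-133:187', '-132:196', '-131:203', '-130:207', '-129:207']
scene plate +y ['128:209', '129:208', '130:205', '131:200', '132:189', '133:174', '134:156', '135:134', '136:112', '137:92', '138:73', '139:60', '140:51', '141:45']
scene wide outer ['105:55', '106:53', '107:51', '108:48', '109:42', '110:37', '111:33', '112:35', '113:48', '114:66', '115:88', '116:114', '117:139']
[(array([240.8095, 192.8571]), np.int32(21)), (array([242.8929, 208.9643]), np.int32(28))]
```

```bash
python3 - <<'E'
from h import *
a=(318.94,187.06);b=(240.81,192.86)
print(ray("top",a,.104),ray("scene",b,.104),tri([("top",a),("scene",b)]))
print("knob0",ray("top",(307,224.05),.104),ray("scene",(281.15,180.1),.104), "tcp then .5225,-.0624")
E
```

```text
[ 0.6377 -0.1015  0.104 ] [ 0.642  -0.1016  0.104 ] [ 0.6393 -0.103   0.0999]
knob0 [ 0.5214 -0.0612  0.104 ] [ 0.5242 -0.0614  0.104 ] tcp then .5225,-.0624
```

Request:
{"method": "carry_out", "body": {
  "commands": [
    {"tx": 0.0027,"ty": 0,"tz": 0.03,"rx": 0,"ry": 0,"rz": 0,"jaw": 0.7},
    {"tx": 0.0027,"ty": 0,"tz": 0.06,"rx": 0,"ry": 0,"rz": 0,"jaw": 0.7},
    {"tx": 0.0027,"ty": 0,"tz": 0.085,"rx": 0,"ry": 0,"rz": 0,"jaw": 0.7},
    {"tx": 0.0027,"ty": 0,"tz": 0.1,"rx": 0,"ry": 0,"rz": 0,"jaw": 0.7},
    {"tx": 0.0027,"ty": 0,"tz": 0.104,"rx": 0,"ry": 0,"rz": 0,"jaw": 0.7},
    {"tx": 0.0027,"ty": 0,"tz": 0.104,"rx": 0,"ry": 0,"rz": 0,"jaw": 0.7},
    {"tx": 0.0027,"ty": 0,"tz": 0.104,"rx": 0,"ry": 0,"rz": 0,"jaw": 0.4}
  ]
}}

```text
time: 9.18
position: [0.4464, 0.3294, 0.0456]
tool_rot: [-3.105, -0.474, -0.002]
ft_force: [0.1, -0.1, 0.0]
grip_width: 0.65
```

```bash
python3 - <<'E'
from h import *
show()
rel([((.4465,.3275,.044),-72.7)])
E
```

```text
t 9.175 p [0.4464 0.3294 0.0456] jaw yaw -72.65461670176636 z [ 0.0014  0.0013 -1.    ] F [ 0.1416 -0.0506  0.0282] g 0.6503209765509346 q [-0.9285  0.2789  0.2788  1.8947 -0.0917  0.9783 -1.8768]
t [-0.0005  0.0019  0.0016] r [-0.0009 -0.0017  0.0008]
```

Now 24 mm overlap nearly; correct and close slowly.

Request:
{"method": "carry_out", "body": {
  "commands": [
    {"tx": 0,"ty": 0.0018,"tz": 0.0005,"rx": 0,"ry": 0,"rz": 0,"jaw": 0.05},
    {"tx": 0,"ty": 0.0018,"tz": 0.0005,"rx": 0,"ry": 0,"rz": 0,"jaw": 0.05},
    {"tx": 0,"ty": 0.0018,"tz": 0.0005,"rx": 0,"ry": 0,"rz": 0,"jaw": 0.05},
    {"tx": 0,"ty": 0.0018,"tz": 0.0005,"rx": 0,"ry": 0,"rz": 0,"jaw": 0.05},
    {"tx": 0,"ty": 0.0018,"tz": 0.0005,"rx": 0,"ry": 0,"rz": 0,"jaw": 0.05},
    {"tx": 0,"ty": 0.0018,"tz": 0.0005,"rx": 0,"ry": 0,"rz": 0,"jaw": 0.05},
    {"tx": 0,"ty": 0.0018,"tz": 0.0005,"rx": 0,"ry": 0,"rz": 0,"jaw": 0.05},
    {"tx": 0,"ty": 0.0018,"tz": 0.0005,"rx": 0,"ry": 0,"rz": 0,"jaw": 0.05},
    {"tx": 0,"ty": 0.0018,"tz": 0.0005,"rx": 0,"ry": 0,"rz": 0,"jaw": 0.05},
    {"tx": 0,"ty": 0.0018,"tz": 0.0005,"rx": 0,"ry": 0,"rz": 0,"jaw": 0.05}
  ],
  "grip_force": 15
}}

```text
time: 10.42
position: [0.4462, 0.3272, 0.044]
tool_rot: [-3.106, -0.474, 0.0]
ft_force: [0.6, 0.5, -0.9]
grip_width: 0.112
```

```bash
python3 - <<'E'
from h import *
show()
E
```

```text
t 10.425 p [0.4462 0.3272 0.044 ] jaw yaw -72.64949901467764 z [-0.  0. -1.] F [ 0.6103  0.5036 -0.8638] g 0.11216833488647078 q [-0.9264  0.2795  0.2795  1.8976 -0.092   0.9767 -1.8736]
```

Request:
{"method": "carry_out", "body": {
  "commands": [
    {"tx": 0,"ty": 0,"tz": -0.01,"rx": 0,"ry": 0,"rz": 0,"jaw": 0.05},
    {"tx": 0,"ty": 0,"tz": -0.03,"rx": 0,"ry": 0,"rz": 0,"jaw": 0.05},
    {"tx": 0,"ty": 0,"tz": -0.055,"rx": 0,"ry": 0,"rz": 0,"jaw": 0.05},
    {"tx": 0,"ty": 0,"tz": -0.07,"rx": 0,"ry": 0,"rz": 0,"jaw": 0.05},
    {"tx": 0,"ty": 0,"tz": -0.08,"rx": 0,"ry": 0,"rz": 0,"jaw": 0.05},
    {"tx": 0,"ty": 0,"tz": -0.08,"rx": 0,"ry": 0,"rz": 0,"jaw": 0.05}
  ]
}}

```text
time: 11.18
position: [0.4465, 0.3274, 0.1246]
tool_rot: [-3.105, -0.474, -0.001]
ft_force: [0.1, 0.6, -0.7]
grip_width: 0.114
```

```bash
python3 - <<'E'
from h import *
show()
print(jig(0,-.057,.12))
rel([(jig(0,-.057,.12),-77.8)])
E
```

```text
t 11.175 p [0.4465 0.3274 0.1246] jaw yaw -72.64879510240338 z [ 0.0008  0.0008 -1.    ] F [ 0.0612  0.5533 -0.7089] g 0.1135064000023953 q [-0.94    0.1874  0.2886  1.8269 -0.0587  1.1344 -1.8993]
[ 0.553  -0.0581  0.12  ]
t [-0.0133  0.3998  0.0044] r [-0.0006 -0.001   0.0899]
```

Request:
{"method": "carry_out", "body": {
  "commands": [
    {"tx": -0.001,"ty": 0.03,"tz": 0,"rx": 0,"ry": 0,"rz": 0.01,"jaw": 0.05},
    {"tx": -0.002,"ty": 0.07,"tz": 0,"rx": 0,"ry": 0,"rz": 0.02,"jaw": 0.05},
    {"tx": -0.004,"ty": 0.115,"tz": 0,"rx": 0,"ry": 0,"rz": 0.03,"jaw": 0.05},
    {"tx": -0.005,"ty": 0.16,"tz": 0,"rx": 0,"ry": 0,"rz": 0.04,"jaw": 0.05},
    {"tx": -0.007,"ty": 0.205,"tz": 0,"rx": 0,"ry": 0,"rz": 0.05,"jaw": 0.05},
    {"tx": -0.008,"ty": 0.25,"tz": 0,"rx": 0,"ry": 0,"rz": 0.06,"jaw": 0.05},
    {"tx": -0.01,"ty": 0.295,"tz": 0,"rx": 0,"ry": 0,"rz": 0.07,"jaw": 0.05},
    {"tx": -0.011,"ty": 0.335,"tz": 0,"rx": 0,"ry": 0,"rz": 0.08,"jaw": 0.05},
    {"tx": -0.012,"ty": 0.37,"tz": 0.002,"rx": 0,"ry": 0,"rz": 0.085,"jaw": 0.05},
    {"tx": -0.013,"ty": 0.39,"tz": 0.003,"rx": 0,"ry": 0,"rz": 0.09,"jaw": 0.05},
    {"tx": -0.0133,"ty": 0.4,"tz": 0.004,"rx": 0,"ry": 0,"rz": 0.09,"jaw": 0.05},
    {"tx": -0.0133,"ty": 0.4,"tz": 0.004,"rx": 0,"ry": 0,"rz": 0.09,"jaw": 0.05}
  ]
}}

```text
time: 12.68
position: [0.5524, -0.0587, 0.1194]
tool_rot: [3.124, 0.332, -0.002]
ft_force: [0.7, 0.5, -1.1]
grip_width: 0.116
```

```bash
python3 - <<'E'
from h import *
show()
rel([(jig(0,-.057,.12),-77.8)])
from bench import get_image
s=get_image("scene")[:,:,::-1];cv2.imwrite("pics/s4.png",s)
crop(s,225,130,120,120,5,"pics/cs4.png")
E
```

```text
t 12.675 p [ 0.5524 -0.0587  0.1194] jaw yaw -77.8499528689987 z [-0.0012 -0.0001 -1.    ] F [ 0.7002  0.455  -1.0738] g 0.11636390179086155 q [-0.4685  0.2177  0.5944  1.835  -0.1338  1.13   -1.1864]
t [ 0.0008 -0.0005 -0.0006] r [-0.0001  0.0012 -0.0009]
```

View pics/cs4.png

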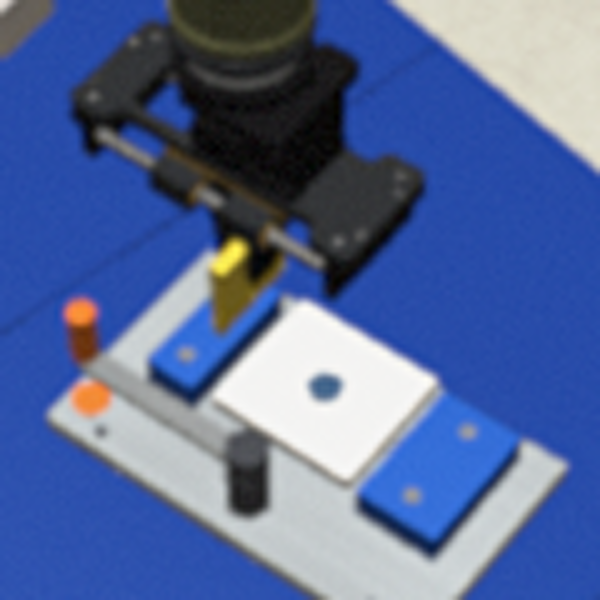

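Request:
{"method": "carry_out", "body": {
  "commands": [
    {"tx": 0.0008,"ty": -0.0004,"tz": 0.01,"rx": 0,"ry": 0,"rz": 0,"jaw": 0.05},
    {"tx": 0.0008,"ty": -0.0004,"tz": 0.022,"rx": 0,"ry": 0,"rz": 0,"jaw": 0.05},
    {"tx": 0.0008,"ty": -0.0004,"tz": 0.03,"rx": 0,"ry": 0,"rz": 0,"jaw": 0.05},
    {"tx": 0.0008,"ty": -0.0004,"tz": 0.034,"rx": 0,"ry": 0,"rz": 0,"jaw": 0.05},
    {"tx": 0.0008,"ty": -0.0004,"tz": 0.034,"rx": 0,"ry": 0,"rz": 0,"jaw": 0.05},
    {"tx": 0.0008,"ty": -0.0004,"tz": 0.034,"rx": 0,"ry": 0,"rz": 0,"jaw": 0.05}
  ]
}}

```text
time: 13.48
position: [0.5538, -0.0581, 0.0864]
tool_rot: [-3.124, -0.334, -0.001]
ft_force: [-0.3, 0.2, 0.4]
grip_width: 0.116
```

```bash
python3 - <<'E'
from h import *
show()
rel([(jig(0,-.057,.12),-77.8)])
from bench import get_image
s=get_image("scene")[:,:,::-1];cv2.imwrite("pics/s5.png",s)
crop(s,240,150,80,80,7,"pics/cs5.png")
t=get_image("top")[:,:,::-1];cv2.imwrite("pics/t5.png",t)
crop(t,260,170,80,80,7,"pics/ct5.png")
E
```

```text
t 13.475 p [ 0.5538 -0.0581  0.0864] jaw yaw -77.81228479684287 z [ 0.0007  0.0001 -1.    ] F [-0.3386  0.2015  0.3839] g 0.11627337174183122 q [-0.4574  0.2583  0.5868  1.8648 -0.1626  1.0652 -1.165 ]
t [-0.0007 -0.0001 -0.0336] r [ 0.     -0.0007 -0.0002]
```

View pics/cs5.png

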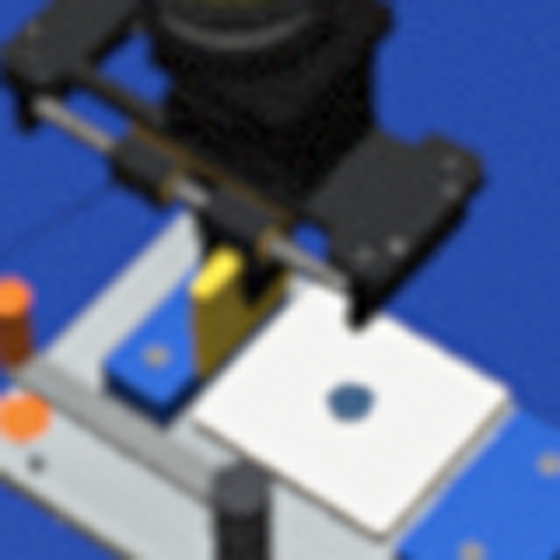

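View pics/ct5.png

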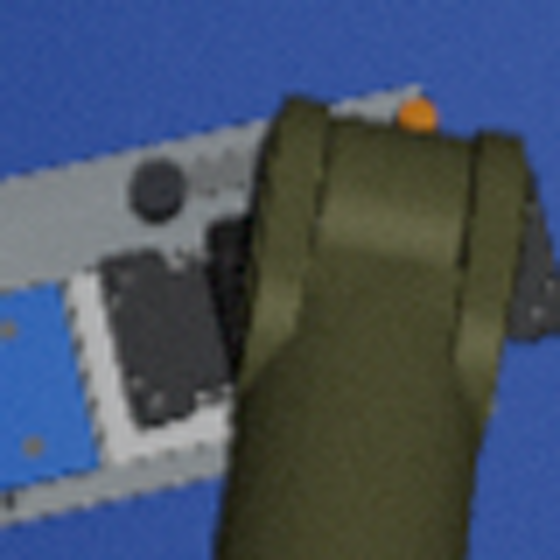

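Request:
{"method": "carry_out", "body": {
  "commands": [
    {"tx": 0,"ty": 0,"tz": 0.004,"rx": 0,"ry": 0,"rz": 0,"jaw": 0.05},
    {"tx": 0,"ty": 0,"tz": 0.008,"rx": 0,"ry": 0,"rz": 0,"jaw": 0.05},
    {"tx": 0,"ty": 0,"tz": 0.011,"rx": 0,"ry": 0,"rz": 0,"jaw": 0.05},
    {"tx": 0,"ty": 0,"tz": 0.013,"rx": 0,"ry": 0,"rz": 0,"jaw": 0.05},
    {"tx": 0,"ty": 0,"tz": 0.013,"rx": 0,"ry": 0,"rz": 0,"jaw": 0.05}
  ]
}}

```text
time: 14.2
position: [0.5534, -0.058, 0.0728]
tool_rot: [-3.124, -0.334, 0.001]
ft_force: [-0.5, 0.2, 0.7]
grip_width: 0.114
```

Request:
{"method": "carry_out", "body": {
  "commands": [
    {"tx": 0,"ty": 0,"tz": 0.002,"rx": 0,"ry": 0,"rz": 0,"jaw": 0.05},
    {"tx": 0,"ty": 0,"tz": 0.004,"rx": 0,"ry": 0,"rz": 0,"jaw": 0.05},
    {"tx": 0,"ty": 0,"tz": 0.006,"rx": 0,"ry": 0,"rz": 0,"jaw": 0.05},
    {"tx": 0,"ty": 0,"tz": 0.008,"rx": 0,"ry": 0,"rz": 0,"jaw": 0.05},
    {"tx": 0,"ty": 0,"tz": 0.009,"rx": 0,"ry": 0,"rz": 0,"jaw": 0.05},
    {"tx": 0,"ty": 0,"tz": 0.009,"rx": 0,"ry": 0,"rz": 0,"jaw": 0.05}
  ]
}}

```text
time: 14.95
position: [0.5535, -0.058, 0.064]
tool_rot: [-3.124, -0.334, 0.0]
ft_force: [0.2, -0.1, -0.8]
grip_width: 0.113
```

Request:
{"method": "carry_out", "body": {
  "commands": [
    {"tx": 0,"ty": 0,"tz": 0.003,"rx": 0,"ry": 0,"rz": 0,"jaw": 0.05},
    {"tx": 0,"ty": 0,"tz": 0.006,"rx": 0,"ry": 0,"rz": 0,"jaw": 0.05},
    {"tx": 0,"ty": 0,"tz": 0.009,"rx": 0,"ry": 0,"rz": 0,"jaw": 0.05},
    {"tx": 0,"ty": 0,"tz": 0.011,"rx": 0,"ry": 0,"rz": 0,"jaw": 0.05},
    {"tx": 0,"ty": 0,"tz": 0.012,"rx": 0,"ry": 0,"rz": 0,"jaw": 0.05},
    {"tx": 0,"ty": 0,"tz": 0.0125,"rx": 0,"ry": 0,"rz": 0,"jaw": 0.05},
    {"tx": 0,"ty": 0,"tz": 0.0125,"rx": 0,"ry": 0,"rz": 0,"jaw": 0.05}
  ]
}}

```text
time: 15.82
position: [0.5536, -0.058, 0.0516]
tool_rot: [-3.124, -0.334, -0.0]
ft_force: [-0.4, 0.5, 0.6]
grip_width: 0.117
```

Request:
{"method": "carry_out", "body": {
  "commands": [
    {"tx": 0,"ty": 0,"tz": 0.0005,"rx": 0,"ry": 0,"rz": 0,"jaw": 0.05},
    {"tx": 0,"ty": 0,"tz": 0.0008,"rx": 0,"ry": 0,"rz": 0,"jaw": 0.05},
    {"tx": 0,"ty": 0,"tz": 0.0008,"rx": 0,"ry": 0,"rz": 0,"jaw": 0.05}
  ]
}}

```text
time: 16.2
position: [0.5536, -0.058, 0.051]
tool_rot: [-3.124, -0.334, -0.0]
ft_force: [-0.1, -0.6, 3.0]
grip_width: 0.11
```

Request:
{"method": "carry_out", "body": {
  "commands": [
    {"tx": 0,"ty": 0,"tz": 0,"rx": 0,"ry": 0,"rz": 0,"jaw": 0.2},
    {"tx": 0,"ty": 0,"tz": 0,"rx": 0,"ry": 0,"rz": 0,"jaw": 0.4},
    {"tx": 0,"ty": 0,"tz": 0,"rx": 0,"ry": 0,"rz": 0,"jaw": 0.4},
    {"tx": 0,"ty": 0,"tz": 0,"rx": 0,"ry": 0,"rz": 0,"jaw": 0.4},
    {"tx": 0,"ty": 0,"tz": 0,"rx": 0,"ry": 0,"rz": 0,"jaw": 0.4},
    {"tx": 0,"ty": 0,"tz": 0,"rx": 0,"ry": 0,"rz": 0,"jaw": 0.4},
    {"tx": 0,"ty": 0,"tz": -0.02,"rx": 0,"ry": 0,"rz": 0,"jaw": 0.4},
    {"tx": 0,"ty": 0,"tz": -0.05,"rx": 0,"ry": 0,"rz": 0,"jaw": 0.4},
    {"tx": 0,"ty": 0,"tz": -0.08,"rx": 0,"ry": 0,"rz": 0,"jaw": 0.4},
    {"tx": 0,"ty": 0,"tz": -0.1,"rx": 0,"ry": 0,"rz": 0,"jaw": 0.4},
    {"tx": 0,"ty": 0,"tz": -0.1,"rx": 0,"ry": 0,"rz": 0,"jaw": 0}
  ]
}}

```text
time: 17.58
position: [0.5547, -0.0581, 0.1523]
tool_rot: [-3.124, -0.334, -0.006]
ft_force: [-0.5, 0.6, -1.3]
grip_width: 0.347
```

```bash
python3 - <<'E'
from h import *
show()
from bench import get_image
s=get_image("scene")[:,:,::-1];cv2.imwrite("pics/s6.png",s)
crop(s,225,150,100,90,6,"pics/cs6.png")
E
```

```text
t 17.575 p [ 0.5547 -0.0581  0.1523] jaw yaw -77.8075995851254 z [ 0.0036  0.0005 -1.    ] F [-0.4836  0.5768 -1.3309] g 0.3466894712865979 q [-0.4802  0.1849  0.6011  1.798  -0.1133  1.1892 -1.2031]
```

View pics/cs6.png

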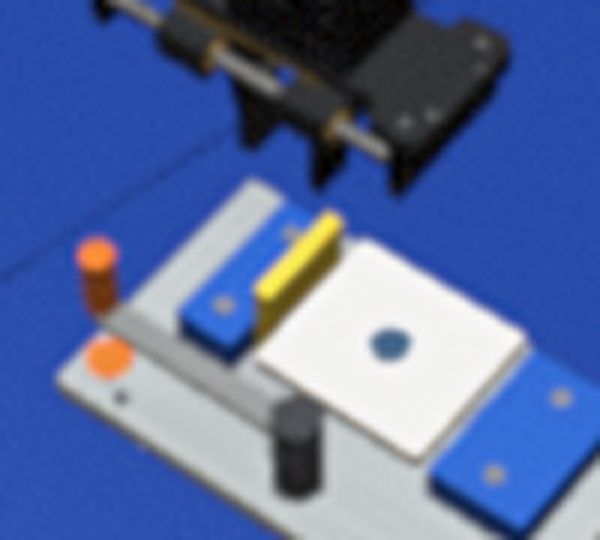

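```bash
python3 - <<'E'
from h import *
im=cv2.imread("pics/s6.png");hsv=cv2.cvtColor(im,cv2.COLOR_BGR2HSV)
m=cv2.inRange(hsv,(22,110,170),(35,255,255));m[:150]=0;m[240:]=0;m[:,:225]=0;m[:,325:]=0
ys,xs=np.nonzero(m);W=np.array([ray("scene",(u,v),.075)[:2] for u,v in zip(xs,ys)])
print(len(W),cv2.minAreaRect((W*1000).astype(np.float32)),"expected",jig(0,-.0575,.075))
rel([(jig(0,0,.12),-77.8),(jig(0,0,.06),-77.8)])
E
```

```text
58 ((554.9509887695312, -56.29461669921875), (59.05411911010742, 9.225912094116211), 10.944902420043945) expected [ 0.5532 -0.0586  0.075 ]
t [-0.0008 -0.057   0.0309] r [-0.0001 -0.0011 -0.0001]
t [-0.0008 -0.057   0.0909] r [-0.0001 -0.0011 -0.0001]
```

Request:
{"method": "carry_out", "body": {
  "commands": [
    {"tx": 0,"ty": -0.02,"tz": 0,"rx": 0,"ry": 0,"rz": 0,"jaw": 0},
    {"tx": -0.001,"ty": -0.045,"tz": 0.01,"rx": 0,"ry": 0,"rz": 0,"jaw": 0},
    {"tx": -0.001,"ty": -0.057,"tz": 0.03,"rx": 0,"ry": 0,"rz": 0,"jaw": 0},
    {"tx": -0.001,"ty": -0.057,"tz": 0.055,"rx": 0,"ry": 0,"rz": 0,"jaw": 0},
    {"tx": -0.001,"ty": -0.057,"tz": 0.075,"rx": 0,"ry": 0,"rz": 0,"jaw": 0},
    {"tx": -0.001,"ty": -0.057,"tz": 0.088,"rx": 0,"ry": 0,"rz": 0,"jaw": 0},
    {"tx": -0.001,"ty": -0.057,"tz": 0.094,"rx": 0,"ry": 0,"rz": 0,"jaw": 0},
    {"tx": -0.001,"ty": -0.057,"tz": 0.094,"rx": 0,"ry": 0,"rz": 0,"jaw": 0},
    {"tx": -0.001,"ty": -0.057,"tz": 0.094,"rx": 0,"ry": 0,"rz": 0,"jaw": 0}
  ]
}}

```text
time: 18.75
position: [0.5411, -0.0025, 0.0574]
tool_rot: [-3.124, -0.333, -0.002]
ft_force: [0.2, -0.1, -0.1]
grip_width: 0.005
```

Request:
{"method": "carry_out", "body": {
  "commands": [
    {"tx": 0,"ty": 0,"tz": 0.003,"rx": 0,"ry": 0,"rz": 0,"jaw": 0},
    {"tx": 0,"ty": 0,"tz": 0.006,"rx": 0,"ry": 0,"rz": 0,"jaw": 0},
    {"tx": 0,"ty": 0,"tz": 0.008,"rx": 0,"ry": 0,"rz": 0,"jaw": 0},
    {"tx": 0,"ty": 0,"tz": 0.01,"rx": 0,"ry": 0,"rz": 0,"jaw": 0},
    {"tx": 0,"ty": 0,"tz": 0.0105,"rx": 0,"ry": 0,"rz": 0,"jaw": 0},
    {"tx": 0,"ty": 0,"tz": 0.011,"rx": 0,"ry": 0,"rz": 0,"jaw": 0},
    {"tx": 0,"ty": 0,"tz": 0.0115,"rx": 0,"ry": 0,"rz": 0,"jaw": 0},
    {"tx": 0,"ty": 0,"tz": 0.012,"rx": 0,"ry": 0,"rz": 0,"jaw": 0},
    {"tx": 0,"ty": 0,"tz": 0.0125,"rx": 0,"ry": 0,"rz": 0,"jaw": 0},
    {"tx": 0,"ty": 0,"tz": 0.013,"rx": 0,"ry": 0,"rz": 0,"jaw": 0}
  ]
}}

```text
time: 20.0
position: [0.5405, -0.0025, 0.0438]
tool_rot: [-3.124, -0.334, -0.0]
ft_force: [-1.6, -0.1, 5.7]
grip_width: 0.004
```

Request:
{"method": "carry_out", "body": {
  "commands": [
    {"tx": 0,"ty": 0,"tz": 0.0005,"rx": 0,"ry": 0,"rz": 0,"jaw": 0},
    {"tx": 0,"ty": 0,"tz": 0.001,"rx": 0,"ry": 0,"rz": 0,"jaw": 0},
    {"tx": 0,"ty": 0,"tz": 0.0015,"rx": 0,"ry": 0,"rz": 0,"jaw": 0},
    {"tx": 0,"ty": 0,"tz": 0.002,"rx": 0,"ry": 0,"rz": 0,"jaw": 0},
    {"tx": 0,"ty": 0,"tz": 0.0025,"rx": 0,"ry": 0,"rz": 0,"jaw": 0},
    {"tx": 0,"ty": 0,"tz": 0.003,"rx": 0,"ry": 0,"rz": 0,"jaw": 0},
    {"tx": 0,"ty": 0,"tz": 0.003,"rx": 0,"ry": 0,"rz": 0,"jaw": 0},
    {"tx": 0,"ty": 0,"tz": 0.003,"rx": 0,"ry": 0,"rz": 0,"jaw": 0}
  ]
}}

```text
time: 21.0
position: [0.5405, -0.0025, 0.041]
tool_rot: [-3.124, -0.334, 0.0]
ft_force: [-2.4, -0.6, 6.8]
grip_width: 0.005
```

Request:
{"method": "carry_out", "body": {
  "commands": [
    {"tx": 0,"ty": 0,"tz": 0.0004,"rx": 0,"ry": 0,"rz": 0,"jaw": 0},
    {"tx": 0,"ty": 0,"tz": 0.0008,"rx": 0,"ry": 0,"rz": 0,"jaw": 0},
    {"tx": 0,"ty": 0,"tz": 0.0012,"rx": 0,"ry": 0,"rz": 0,"jaw": 0},
    {"tx": 0,"ty": 0,"tz": 0.0012,"rx": 0,"ry": 0,"rz": 0,"jaw": 0},
    {"tx": 0,"ty": 0,"tz": 0.0012,"rx": 0,"ry": 0,"rz": 0,"jaw": 0}
  ]
}}

```text
time: 21.62
position: [0.5405, -0.0025, 0.0399]
tool_rot: [-3.124, -0.334, 0.0]
ft_force: [-2.3, 1.0, 8.5]
grip_width: 0.005
```

```bash
python3 - <<'E'
from h import *
show()
from bench import get_image
s=get_image("scene")[:,:,::-1];cv2.imwrite("pics/s7.png",s)
crop(s,225,150,100,90,6,"pics/cs7.png")
t=get_image("top")[:,:,::-1];cv2.imwrite("pics/t7.png",t)
E
```

```text
t 21.625 p [ 0.5405 -0.0025  0.0399] jaw yaw -77.81078539391908 z [-0.0001  0.0003 -1.    ] F [-2.2556  0.9639  8.5012] g 0.005371601954269823 q [-0.5225  0.2823  0.5423  1.9392 -0.176   0.9663 -1.2552]
```

View pics/cs7.png

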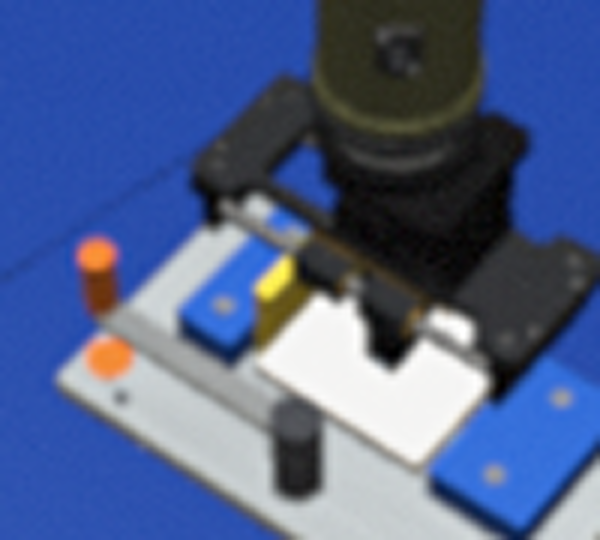

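View pics/t7.png

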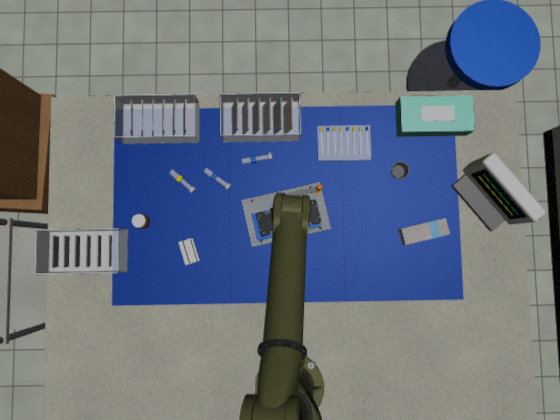

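```bash
python3 - <<'E'
from bench import ctrl
s=ctrl.get_state();print(s["time"],s["position"],s["ft_force"]);print(ctrl.close_job())
E
```

```text
21.725 [ 0.54051331 -0.00248419  0.03995546] [-2.78834017  0.48132004  7.55764684]
the job is handed in; nothing more can be done
None
```

I parked the lever, set the spacer in the wide gap and let go of it. I handed the job in at 21.7 s of the 67 s allowed, with the fingertips still holding the tile down. `close_job()` gives no verdict, so these are only my own last checks:

- **Lever:** I swung it by its knob, and the measured tool position put it at about 90.3° (1.575 rad). It still looked parked in the final pictures.
- **Spacer:** it went in with no side contact, and about 3 N showed when it reached the floor. The camera put its top about 3 mm from where I expected the middle of the gap, and about 1° off the jig's direction. It looked upright, and the closed fingers were well clear of it.
- **Tile:** the fingertips were at a height of 40.0 mm, flush with the blocks, pushing at 7.6–8.5 N. No reading went above 8.5 N.
- **Bystanders:** none looked moved in the final top view, but I did not measure them.

- **Disagreements:** the two cameras differed by 1–2 mm on the jig's sideways position and by about 4 mm on the parked knob, so I aimed near their average. My first move call was refused because it left out some of the values in each row; nothing moved.

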